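Lay the washed filling column down in its draining cradle

TASK

Slide the standing filling column across the bench until its square foot is up against the stop bar of the draining cradle, then tip it over the bar onto its side so that its tube comes to lie in the white V-shaped rest. Only push it with the fingers, never lift or carry it, and let it down gently and under control all the way: it must not drop. Do not disturb the other things on the bench.

Things in the scene. Friction and masses are not known exactly. Their poses are not given: they have to be found in the camera images.
- column: Loose bare-metal column, about 0.6 kg, upright at the start, 180 mm tall: square foot plate 120 x 120 x 10 mm with a round tube of 30 mm diameter on its middle, ending in a ring of 42 mm diameter, 12 mm high. Origin: centre of the plate's underside; z along the tube to the mouth, x square to the plate edge that faces the stop bar (within 10 degrees of the cradle's x). Centre of mass on the axis, 41 mm up.
- toe (a point): Middle of the plate's bottom edge that faces the stop bar, 60 mm from the column's origin along its x: the edge it is tipped over. At the start 20 to 60 mm short of the bar and up to 20 mm off its middle. Tipped over it, the column balances at about 56 degrees and then falls by itself unless held back.
- crook (a point): Point in the corner between the back of the tube and the plate's upper face (column x = -15, y = 0, z = 10 mm). The plate reaches 45 mm back from here. A finger standing in this corner bears on the tube before the balance point and, past it, holds the plate back so that the column can be let down slowly.
- mouth (a point): Centre of the column's top end, 180 mm from the origin along its z.
- cradle: Draining cradle fixed to the bench; z up. Origin: on the bench, middle of the stop bar's face; x points level from the column to the rest, the way the column is laid. The bar spans x = 0 to 14 mm, is 160 mm wide in y, 10 mm high. Two 5 mm high strips on the bench join bar and rest.
- rest (a point): Lowest point of the white V rest's groove (cradle x = 118, y = 0, z = 42 mm; 16 mm thick in x); its sides rise at 30 degrees to 62 mm height at y = +-35 mm. Lying in it the column is level, tube axis 60 mm above the bench at y = 0, the plate upright on its edge, its tube side against the bar's face.
- spray: Bystander: loose blue bottle, 56 mm in diameter, 160 mm tall, standing; origin at the centre of its underside.
- beaker: Bystander: loose steel cup, 70 mm in diameter, 85 mm tall, standing; origin at the centre of its underside.
- clamp_ring: Bystander: loose flat steel ring, 60 mm outer diameter, 16 mm high; origin at the centre of its underside.

How it is judged (in metres and radians):
On the way:
1. the column stands upright with its foot against the stop bar (x of toe in the frame of cradle above -0.01 m and angle between column's own z axis and vertical below 0.15 rad), for 0.1 s.
At the end, for the whole second after the job is handed in: The column lies still, level within 7 degrees, tube in the V rest: mouth over 130 mm beyond the stop bar's face, within 15 mm of the cradle's middle line, 45 to 75 mm above the bench; its lower edge (toe) within 8 mm of the bench, at most 30 mm short of the bar's face and 6 mm past it (angle between column's own z axis and vertical between 1.45 and 1.69 rad and x of toe in the frame of cradle between -0.03 and 0.006 m and height (world z) of toe below 0.008 m and x of mouth in the frame of cradle above 0.13 m and y of mouth in the frame of cradle between -0.015 and 0.015 m and height (world z) of mouth between 0.045 and 0.075 m and linear speed of column below 0.02 m/s); the robot touches nothing.
It fails at once if the column drops or is flung: it turns faster than 2 rad/s (angular speed of column above 2 rad/s).
It fails at once if the column is lifted: the edge it is tipped over rises more than 20 mm off the bench (height (world z) of toe above 0.02 m).
It fails at once if a bystander is moved more than 20 mm (distance of any of spray, beaker, clamp_ring from where it was at the start of the episode above 0.02 m).
It also fails if it takes over 64 s, if anything falls off the work surface, if the arm or the gripper's body presses on something with over 40 N, if the wrist force passes 120 N, or if a joint passes its speed limit or range.

ROBOT

A 6-joint arm with a two-finger parallel gripper is mounted at the origin on the work surface. World frame = base frame: x ahead of the robot, y to its left, z up, the work surface at z = 0. Lengths are in m, angles in degrees, forces in N, time in s.
With the tool pointing down it reaches from about 0.425 to 0.95 m from the base axis. Payload 3.5 kg.
Tool frame: the origin (TCP) lies between the finger pads; the fingertips stand 14 mm ahead of it and the grasp point (between the pads) lies 5 mm behind it (manip.tips_ahead is the distance from the TCP to the fingertips, in m); x points along the fingers, y is the direction in which the jaws open and shut, and the axes are right-handed (so a half turn about x gives the same grasp; the last joint's range is limited). The gripper opens to 85 mm and grips with 20 to 120 N. Pads are 22 mm wide; open, the fingers measure 114 mm over their backs; the gripper's body (76 mm by 85 mm) begins 54 mm behind the grasp point. The pads swing forward as they close: fully open they stand 13 mm farther back than shut.
Start: joints at [-85.313, 16.404, 90.338, -0, 73.258, -8.594], TCP at [0.155, -0.657, 0.218] pointing down, gripper open.
Joint ranges: [-158.93, 158.93], [-51.34, 127.21], [12.03, 142.37], [-87.48, 267.48], [13.55, 161.25], [-162.69, 162.69]. Speed limits (degrees/s): [159.86, 159.86, 180, 180, 180, 180].

INTERFACE

Orientations are given as [roll, pitch, yaw] about the fixed x, y, z axes, in that order (R = Rz(yaw) Ry(pitch) Rx(roll)).
In Python, from station import manip gives the robot as it stands. The module is installed in compiled form; this text tells all that it offers.
- The arm moves only by the shell command python3 -m pendant 'ROWS'. ROWS is JSON, a list of rows, each a list of 3 entries, a list of its own where there are three numbers: the shift along the tool's x, y, z in mm, then the turn about the tool's x in rad, then the finger opening in mm, from 0 to 85.4. A call has 1 to 20 rows; each row is the pose to reach, as a shift and turn from the pose commanded when the call began, along the tool's axes at that moment; what a row does not reach only later rows make up. A row lasts 1/12 s, in which the tool goes at most 41.7 mm and 7.16 degrees, less where a joint would pass 70% of its speed; a pose out of reach is approached as far as the arm can. A call with a gripper value outside its range is refused whole. The fingers move at their own pace and stop on an object; the grip force is fixed at half the most. Time passes only in rows, so rows that repeat a pose let the fingers close. It gives the time, the measured TCP pose, the force and the opening at its end, in the units of the state.
- manip.state(): the state, without advancing time (a new reading comes with each control period).
- manip.camera(name): name is "side" or "top" or "wrist"; returns a dict with "color" (400x640x3 uint8, blue, green, red), "range_z" (400x640 float32, m along the optical axis (not along the pixel's ray), 0 where there is no reading), "intrinsics" (3x3 intrinsics, pixels), "k1" (the pictures are not rectified: a ray, as slopes to the right and down, at radius r is drawn at 1 + k1 r^2 times it, then the intrinsics apply), "extrinsics" (4x4, takes a point from world to camera coordinates); the wrist camera has in their place "mount" (4x4, takes a point from camera to tool coordinates, whose origin is the TCP and whose axes are the tool frame's). Camera axes: x right, y down, z forward; pixel columns grow to the right and rows downward; lengths in m; the calibration is good to about 2 mm. A picture is of the moment at which its call begins: read the wrist's pose just before it.
- manip.hand_in(): hands the job in, once; it reports no verdict.
The state is a dict: "t": time; "joint_pos": joint angles; "joint_velocities": joint speeds; "tau": joint torques, N m; "eef_pos": TCP position; "orientation": TCP orientation; "ft_force": force on the tool from outside, world axes, zero at the start; "ft_torque": the same for the moment, N m; "finger_gap": finger opening in m.
Only numpy, scipy, OpenCV 4.12 (cv2) and the standard library are available. Lean on these libraries where they do the work, as an engineer would, in place of code of your own. Each camera call takes 0.05 s, during which the arm holds its last target. There are 200 camera calls.

## Working session

There is one attempt and no reset: what is moved stays moved. The work goes in short steps, Python scripts to look and compute and a shell command to move; the robot and the scene stay as the last step left them, time stands still between calls to the robot, and variables do not carry over. Pictures are saved under pics/ and viewed, about 8 in all and at most 12, crops included, and the job is handed in when it is done.

```bash
mkdir -p pics
cat > h.py <<'E'
import numpy as np, cv2
from station import manip
from scipy.spatial.transform import Rotation as R
def snap(name,fn=None):
    st=manip.state(); c=manip.camera(name)
    if fn: cv2.imwrite('pics/'+fn,c['color'])
    return st,c
def cloud(st,c):
    K=np.array(c['intrinsics']);z=c['range_z']
    v,u=np.mgrid[0:400,0:640]
    p=np.stack([u,v],-1).reshape(-1,1,2).astype(np.float64)
    n=cv2.undistortPoints(p,K,np.array([c['k1'],0,0,0.])).reshape(400,640,2)
    P=np.dstack([n[...,0]*z,n[...,1]*z,z])
    if 'extrinsics' in c: T=np.linalg.inv(np.array(c['extrinsics']))
    else:
        W=np.eye(4);W[:3,:3]=R.from_euler('xyz',st['orientation'],degrees=True).as_matrix();W[:3,3]=st['eef_pos']
        T=W@np.array(c['mount'])
    Q=P@T[:3,:3].T+T[:3,3]; Q[z<=0]=np.nan
    return Q
E
python3 - <<'E'
from h import *
for n in ['top','side']:
    st,c=snap(n,n+'0.png'); Q=cloud(st,c); np.save(n+'0.npy',Q)
    print(n,Q[200,320],Q[100,100],Q[300,500],np.linalg.inv(c['extrinsics'])[:3,3])
print(st)
E
```

```text
top [ 6.17071811e-01  7.86943896e-02 -3.82025191e-05] [8.65647570e-01 6.30105164e-01 3.74503320e-04] [ 0.38395539 -0.34429153 -0.00086444] [0.49015348 0.0642281  1.10268683]
side [ 0.58883981  0.20961821 -0.00059492] [0.23201371 0.01084811 0.34558439] [ 0.93657793 -0.09708978 -0.00330245] [ 0.57381652 -0.57652318  0.60251879]
{'t': 0.05, 'joint_pos': array([-8.53131251e+01,  1.64530962e+01,  9.04216729e+01, -1.11607846e-05,
        7.32587951e+01, -8.59505148e+00]), 'joint_velocities': array([-0.13528173, -0.17868477, -0.00287298,  0.02033336, -0.00667172,
       -0.08003143]), 'tau': array([ 2.37090044e-04, -4.07559013e+01, -2.93924493e+01, -1.42396079e-04,
        3.64759886e-03, -1.41486556e-06]), 'eef_pos': array([ 0.15504095, -0.65625294,  0.21616195]), 'orientation': array([-98.59046992,  89.8664358 ,  94.69145972]), 'ft_force': array([-0.09100346, -0.20850055, -0.43719886]), 'ft_torque': array([-0.02069816, -0.02429625, -0.00382927]), 'finger_gap': 0.08516188547862735}
```

View pics/top0.png

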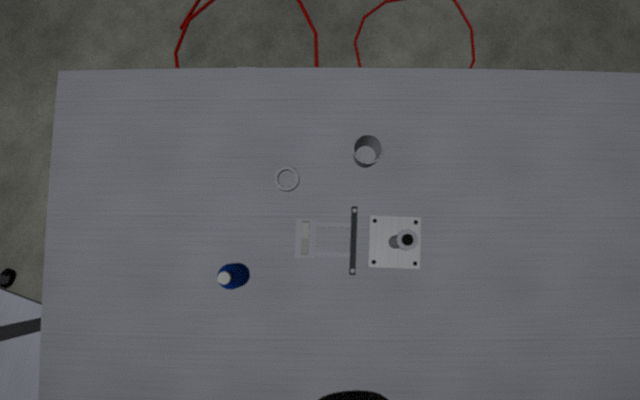

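View pics/side0.png

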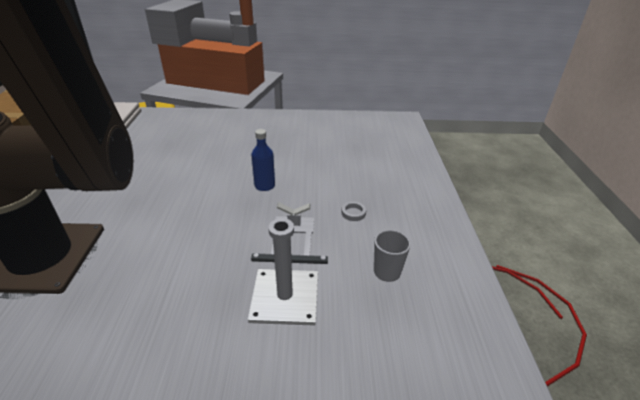

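The top view shows the plate at columns 369-421 and rows 215-269, the bar near column 354, and the V rest near (305,238). The laying direction is image left, which is about world +y. In the side view the beaker is at (390,255), the ring at (353,210) and the bottle at (263,165).

```bash
python3 - <<'E'
from h import *
Q=np.load('top0.npy')
def rect(m,name):
    P=Q[m][:,:2]*1000; r=cv2.minAreaRect(P.astype(np.float32)); print(name,len(P),np.round(r[0],1),np.round(r[1],1),round(r[2],2),'meanz',np.nanmean(Q[m][:,2]).round(4))
V,U=np.mgrid[0:400,0:640]; z=Q[...,2]
box=lambda a,b,c,d:(U>=a)&(U<=b)&(V>=c)&(V<=d)
rect(box(362,428,208,276)&(z>.006)&(z<.014),'plate')
rect(box(345,361,200,282)&(z>.006)&(z<.014),'bar')
rect(box(362,428,208,276)&(z>.17),'ringtop')
rect(box(290,318,210,265)&(z>.03),'rest'); 
m=box(290,318,210,265)&(z>.03); print('rest zmax',z[m].max(), z[m].min())
rect(box(340,395,125,175)&(z>.075),'beaker')
rect(box(270,305,160,198)&(z>.01),'ring')
rect(box(205,255,255,295)&(z>.02),'spray')
S=np.load('side0.npy');z=S[...,2]
m=(z>.172)&(abs(S[...,0]-.51)<.05)&(abs(S[...,1]+.1)<.06);Q=S;rect(m,'ringside')
m=(z>.03)&(z<.15)&(abs(S[...,0]-.51)<.04)&(abs(S[...,1]+.1)<.06);P=S[m];print('tube',P[:,0].min(),P[:,0].max(),P[:,1].min(),P[:,1].max())
E
python3 -m pendant '[[[0,0,0],0,0]]'
```

```text
plate 2069 [518.6 -93.1] [138.5 136.5] 5.73 meanz 0.0099
bar 408 [523.    0.9] [158.2  37.4] 0.18 meanz 0.0099
ringtop 364 [519.1 -94.3] [41.  40.6] 41.25 meanz 0.1798
rest 256 [526.1 110.8] [16.2 74.1] 88.14 meanz 0.0528
rest zmax 0.06393042382458325 0.03876067883836476
beaker 210 [724.3 -27.2] [64.8 69. ] 89.72 meanz 0.0831
ring 265 [667.5 156.6] [57.  58.1] 88.99 meanz 0.0156
spray 661 [441.  268.1] [54.5 53.1] 63.46 meanz 0.1096
ringside 425 [520.  -95.7] [41.1 41.1] 30.11 meanz 0.179
tube 0.505020324003769 0.5347687128875367 -0.11247675297631021 -0.09485211885739553
t: 0.18
eef_pos: [0.155, -0.6565, 0.2166]
orientation: [-98.4, 89.9, 94.9]
ft_force: [-0.2, 0.0, -0.4]
finger_gap: 0.0752
```

Run:
```python
from h import *
Q=np.load('top0.npy');V,U=np.mgrid[0:400,0:640]; z=Q[...,2]
box=lambda a,b,c,d:(U>=a)&(U<=b)&(V>=c)&(V<=d)
def rect(m,name):
    m=cv2.morphologyEx(m.astype(np.uint8),cv2.MORPH_OPEN,np.ones((3,3)))>0
    P=Q[m][:,:2]*1000; r=cv2.minAreaRect(P.astype(np.float32)); print(name,len(P),np.round(r[0],1),np.round(r[1],1),round(r[2],2),np.round(np.median(P,0),1))
    return P
b=rect(box(345,361,200,282)&(abs(z-.01)<.003),'bar')
l=cv2.fitLine(b.astype(np.float32),cv2.DIST_HUBER,0,.01,.01).ravel();print('bar dir deg',np.degrees(np.arctan2(l[1],l[0])),l[2:])
p=rect(box(362,428,208,276)&(abs(z-.01)<.003),'plate')
# edges of plate: slope of front (max y) edge
for s,ax in ((1,1),(-1,1),(1,0),(-1,0)):
    E=[]
    o=p[:,1-ax]; 
    for k in np.arange(np.percentile(o,8),np.percentile(o,92),4):
        q=p[abs(o-k)<2][:,ax]; E.append((k,(s*q).max()*s))
    E=np.array(E); med=np.median(E[:,1]); E=E[abs(E[:,1]-med)<9]
    f=cv2.fitLine(E.astype(np.float32),cv2.DIST_HUBER,0,.01,.01).ravel(); print('edge axis',ax,s,'angle',np.degrees(np.arctan(f[1]/f[0])),'at',f[2:],len(E))
c=cv2.imread('pics/top0.png'); cv2.imwrite('pics/z.png',cv2.resize(c[195:290,280:440],None,fx=5,fy=5,interpolation=cv2.INTER_CUBIC)[:, :800])
```

```text
bar 123 [517.2  -0. ] [ 13. 114.] 87.71 [506.4   0.9]
bar dir deg -3.445494 [ 5.0863470e+02 -4.3790206e-01]
plate 1280 [519.8 -94.7] [118.3 119.8] 87.43 [506.7 -85.1]
edge axis 1 1 angle -4.182798 at [518.63916 -38.1693 ] 26
edge axis 1 -1 angle -0.9723359 at [ 507.88553 -150.22145] 17
edge axis 0 1 angle -0.1369171 at [-85.372696 574.4965  ] 25
edge axis 0 -1 angle 4.356506 at [-98.11387 463.52643] 23
```

View pics/z.png

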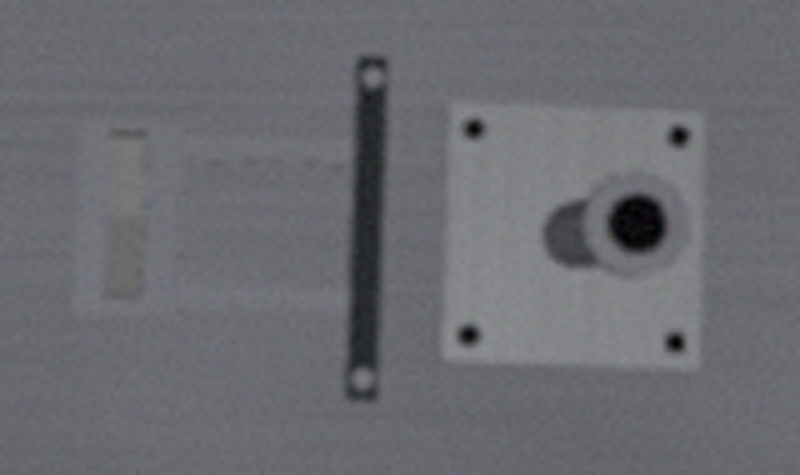

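The crop shows the bar bolts at (372,77) and (362,378), the plate bolts at (474,129), (679,135), (469,335) and (676,343), and the V rest spanning (108-147, 130-300). I'll project these features to z = 10 mm.

Run:
```python
from h import *
c=manip.camera('top');K=np.array(c['intrinsics']);T=np.linalg.inv(c['extrinsics'])
def w(pts,z):
    p=(np.array(pts,float)-2)/5+[280,195]
    n=cv2.undistortPoints(p.reshape(-1,1,2),K,np.array([c['k1'],0,0,0.])).reshape(-1,2)
    d=np.c_[n,np.ones(len(n))]@T[:3,:3].T; return (T[:3,3]+d*((z-T[2,3])/d[:,2])[:,None])[:,:2]*1000
b=w([(372,77),(362,378)],.01);pl=w([(474,129),(679,135),(469,335),(676,343)],.01)
print('bar',b.round(1),b.mean(0)); d=b[0]-b[1]; print(np.linalg.norm(d),'bar dir',np.degrees(np.arctan2(d[1],d[0])))
print('plate',pl.round(1),'centre',pl.mean(0).round(1),'mouth',w([(636,222)],.18))
for i,j in((0,2),(1,3),(0,1),(2,3)): e=pl[i]-pl[j];print(np.linalg.norm(e).round(1),np.degrees(np.arctan2(e[1],e[0])).round(2))
print('rest',w([(108,132),(147,132),(103,298),(142,298)],.06).round(1))
cx=np.array([-d[1],d[0]])/np.linalg.norm(d); cx*=np.sign(cx[1]); cy=np.array([-cx[1],cx[0]])
o=b.mean(0)-7*cx; print('cradle o',o,'yaw',np.degrees(np.arctan2(cx[1],cx[0])))
q=pl.mean(0)-o; print('column in cradle',q@cx,q@cy, 'toe gap',-(q@cx)-60)
r=w([(125,215)],.05)[0]-o; print('rest in cradle',r@cx,r@cy)
```

```text
bar [[592.8  -1.3]
 [452.8   3.4]] [522.77143488   1.03388439]
140.06301322546312 bar dir -1.9016211705574413
plate [[ 568.6  -49. ]
 [ 566.3 -145. ]
 [ 472.9  -46.2]
 [ 469.6 -142.4]] centre [519.3 -95.6] mouth [[520.05561425 -95.0113643 ]]
95.8 -1.64
96.7 -1.56
96.1 88.62
96.2 88.05
rest [[562.7 119.6]
 [562.8 102.1]
 [488.9 121. ]
 [489.  103.7]]
cradle o [522.53915068  -5.96226055] yaw 88.09837882944255
column in cradle -89.74409259708766 0.22718886359738097 toe gap 29.744092597087658
rest in cradle 118.06889205353386 0.36839796733612984
```

```bash
cat >> h.py <<'E'
O=np.array([.5225,-.0060]);YAW=np.radians(88.1)
CX=np.array([np.cos(YAW),np.sin(YAW),0]);CY=np.array([-CX[1],CX[0],0])
def goal(xc,yc,z,st=None):
    "tool shift (mm) to TCP at cradle (mm)"
    st=st or manip.state(); M=R.from_euler('xyz',st['orientation'],degrees=True).as_matrix()
    p=np.r_[O,0]+CX*xc/1000+CY*yc/1000+[0,0,z/1000]
    return (M.T@(p-st['eef_pos'])*1000).round(1)
def tool():
    st=manip.state(); M=R.from_euler('xyz',st['orientation'],degrees=True).as_matrix();d=st['eef_pos']-np.r_[O,0]
    print('cradle TCP',np.round([d@CX*1000,d@CY*1000,d[2]*1000],1),'F(cx,cy,z)',np.round([st['ft_force']@CX,st['ft_force']@CY,st['ft_force'][2]],1),'t',st['t'],'gap',st['finger_gap'])
    return M
E
python3 - <<'E'
from h import *
M=tool();print(M.round(3),manip.tips_ahead)
a=M[:,1];ang=np.degrees(np.arctan2(a[1],a[0]));print('tool y yaw',ang, 'joint6',manip.state()['joint_pos'][5])
print('shift',goal(-185,0,230))
E
```

```text
cradle TCP [-662.4  345.7  216.8] F(cx,cy,z) [ 0.4  0.5 -0.3] t 0.2333 gap 0.06840332519084201
[[-0.     0.23  -0.973]
 [ 0.001 -0.973 -0.23 ]
 [-1.    -0.001 -0.   ]] 0.014
tool y yaw -76.72052895801238 joint6 -8.593984322222521
shift [ -12.7 -370.3 -458.6]
```

```bash
python3 -m pendant '[[[-13,-20,-25],0.02,85.4],[[-13,-40,-50],0.04,85.4],[[-13,-60,-75],0.06,85.4],[[-13,-80,-100],0.08,85.4],[[-13,-100,-125],0.1,85.4],[[-13,-120,-150],0.12,85.4],[[-13,-140,-175],0.14,85.4],[[-13,-160,-200],0.16,85.4],[[-13,-180,-225],0.18,85.4],[[-13,-200,-250],0.2,85.4],[[-13,-220,-275],0.22,85.4],[[-13,-240,-300],0.24,85.4],[[-13,-260,-325],0.265,85.4],[[-13,-280,-350],0.265,85.4],[[-13,-300,-375],0.265,85.4],[[-13,-325,-400],0.265,85.4],[[-13,-345,-430],0.265,85.4],[[-13,-360,-450],0.265,85.4],[[-13,-370,-459],0.265,85.4],[[-13,-370,-459],0.265,85.4]]'
python3 - <<'E'
from h import *
M=tool();a=M[:,1];print(M.round(3),np.degrees(np.arctan2(a[1],a[0])))
print('shift',goal(-190,0,90))
snap('side','side1.png')
E
```

```text
t: 1.9
eef_pos: [0.5176, -0.1893, 0.2303]
orientation: [-64.1, 90.0, 114.2]
ft_force: [-0.5, -0.5, -0.1]
finger_gap: 0.0854
cradle TCP [-183.3   -1.2  230.3] F(cx,cy,z) [-0.5  0.5 -0.1] t 1.9 gap 0.08540838399848263
[[-0.    -0.03  -1.   ]
 [ 0.001 -1.     0.03 ]
 [-1.    -0.001  0.   ]] -91.70226860360984
shift [140.3   6.7   1.1]
```

View pics/side1.png

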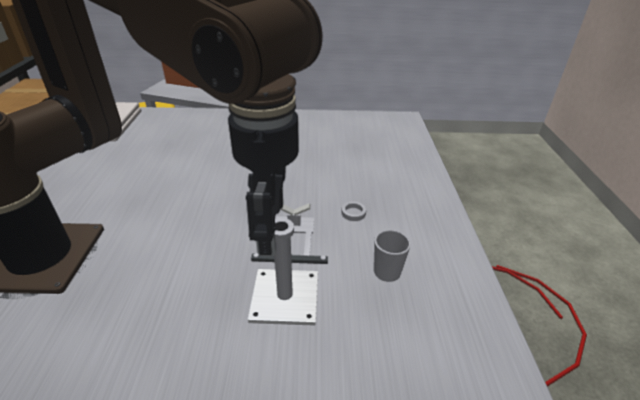

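The side view shows the open gripper at about (262,200), just behind the column's ring at (282,228), clear of everything. By symmetry, the rear finger's back profile in the cloud gives the front finger's.

```bash
python3 - <<'E'
from h import *
st,c=snap('side');Q=cloud(st,c).reshape(-1,3);st=manip.state()
d=Q-st['eef_pos'];x=d@CX*1000;y=d@CY*1000;z=d[:,2]*1000
for h in range(-20,150,8):
    m=(abs(z-h)<4)&(abs(y)<60)&(x<0)&(x>-120)
    if m.sum()>3: print(h,m.sum(),'x %.0f..%.0f  y %.0f..%.0f'%(x[m].min(),np.percentile(x[m],50),y[m].min(),y[m].max()))
E
python3 -m pendant '[[[15,0,0],0,85.4],[[30,2,0],0,85.4],[[45,3,0],0,85.4],[[60,4,0],0,85.4],[[75,5,0],0,85.4],[[90,6,0],0,85.4],[[105,7,0],0,85.4],[[120,7,1],0,85.4],[[130,7,1],0,85.4],[[140,7,1],0,85.4],[[150,7,1],0,85.4],[[155,7,1],0,85.4],[[155,7,1],0,85.4]]'
python3 -c "
from h import *
M=tool();Q=cloud(*snap('top','top2.png'));snap('wrist','w2.png')"
```

```text
28 25 x -49..-47  y -11..10
36 82 x -56..-52  y -11..10
44 86 x -56..-54  y -11..11
52 84 x -56..-54  y -11..10
60 14 x -56..-51  y -11..6
68 6 x -55..-50  y -14..-12
76 169 x -74..-70  y -14..13
84 223 x -74..-68  y -17..13
92 142 x -72..-53  y -17..11
100 207 x -72..-69  y -17..12
108 265 x -71..-66  y -20..18
116 304 x -69..-61  y -20..19
124 409 x -69..-47  y -20..20
132 328 x -67..-53  y -13..12
140 171 x -37..-35  y -36..33
148 412 x -38..-32  y -38..35
t: 3.08
eef_pos: [0.5148, -0.1982, 0.0743]
orientation: [-28.3, 89.9, 149.8]
ft_force: [-0.6, 0.6, -0.5]
finger_gap: 0.0855
cradle TCP [-192.3    1.3   74.3] F(cx,cy,z) [ 0.6  0.6 -0.5] t 3.0833 gap 0.08546784597868863
```

View pics/w2.png

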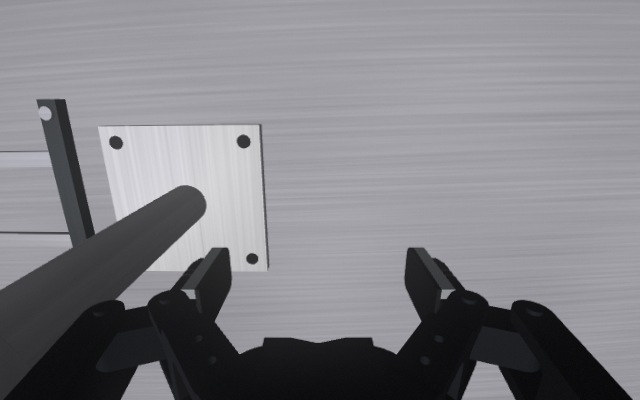

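The wrist view shows the tube foot at (188,205) ahead of the left (front) finger, with its pad tip at (220,250). The linkage knuckles flare outward behind it. I'll measure the finger profile in tool coordinates, since the knuckles are the clearance risk.

Run:
```python
from h import *
st,c=snap('wrist');Q=cloud(st,c)
M=R.from_euler('xyz',st['orientation'],degrees=True).as_matrix()
L=(Q-st['eef_pos'])@M*1000
for p in [(220,249),(229,252),(222,265),(228,290),(195,290),(110,305),(160,310),(120,360),(60,370),(175,330),(412,250),(430,290),(530,310)]: print(p,L[p[1],p[0]].round(0))
P=L.reshape(-1,3);P=P[(P[:,0]<40)&(np.abs(P[:,2])<40)]
for h in range(-90,40,8):
    q=P[abs(P[:,0]-h)<4]
    if len(q)>5: print(h,len(q),'y',q[:,1].min().round(),q[:,1].max().round(),'z',q[:,2].min().round(),q[:,2].max().round())
st,c=snap('side','s3.png');Q=cloud(st,c);L=(Q-st['eef_pos'])@M*1000
for v in range(170,300,8):
    r=[(u,L[v,u].round().tolist()) for u in range(225,290,10)]; r=[q for q in r if abs(q[1][1])<110 and q[1][1]>20 and abs(q[1][2])<45]
    if r: print(v,r)
```

```text
(220, 249) [-32. -44. -11.]
(229, 252) [ 66. -72.  40.]
(222, 265) [-39. -41.  -7.]
(228, 290) [-35. -41.   9.]
(195, 290) [-65. -42. -11.]
(110, 305) [-77. -65. -14.]
(160, 310) [-78. -48. -13.]
(120, 360) [-82. -62.   3.]
(60, 370) [-101.  -62.  -13.]
(175, 330) [-93. -36. -19.]
(412, 250) [-32.  45. -11.]
(430, 290) [-58.  44.  -7.]
(530, 310) [-79.  68. -13.]
-90 8737 y -94.0 75.0 z -19.0 13.0
-82 10308 y -101.0 76.0 z -18.0 12.0
-74 4430 y -108.0 76.0 z -17.0 13.0
-66 2371 y -108.0 67.0 z -18.0 -0.0
-58 2373 y -108.0 57.0 z -17.0 10.0
-50 2261 y -107.0 59.0 z -17.0 11.0
-42 1987 y -109.0 58.0 z -17.0 11.0
-34 1542 y -108.0 57.0 z -17.0 10.0
-26 829 y -109.0 45.0 z -17.0 9.0
-18 564 y -107.0 -86.0 z -17.0 9.0
-10 519 y -107.0 -85.0 z -17.0 8.0
-2 459 y -107.0 -86.0 z -17.0 9.0
6 382 y -107.0 -86.0 z -17.0 8.0
14 350 y -107.0 -86.0 z -17.0 8.0
22 319 y -108.0 -86.0 z -17.0 9.0
30 281 y -107.0 -86.0 z -17.0 8.0
38 190 y -107.0 -86.0 z -17.0 8.0
170 [(225, [-307.0, 45.0, 31.0]), (235, [-307.0, 44.0, 21.0]), (245, [-299.0, 32.0, 14.0]), (255, [-297.0, 29.0, 4.0]), (265, [-294.0, 24.0
[... 1663 characters left out ...]
[(245, [-174.0, 25.0, 27.0]), (255, [-184.0, 34.0, 12.0]), (265, [-178.0, 28.0, 1.0]), (275, [-183.0, 33.0, -12.0]), (285, [-179.0, 28.0, -24.0])]
258 [(245, [-157.0, 23.0, 29.0]), (255, [-170.0, 34.0, 14.0]), (265, [-173.0, 37.0, 1.0]), (275, [-172.0, 35.0, -12.0]), (285, [-166.0, 29.0, -23.0])]
266 [(255, [-155.0, 34.0, 15.0]), (265, [-159.0, 37.0, 1.0]), (275, [-157.0, 34.0, -11.0]), (285, [-151.0, 28.0, -23.0])]
274 [(265, [-143.0, 36.0, 3.0]), (275, [-143.0, 35.0, -10.0])]
282 [(265, [-126.0, 34.0, 4.0]), (275, [-128.0, 36.0, -10.0])]
290 [(265, [-127.0, 49.0, 2.0]), (275, [-113.0, 37.0, -9.0])]
298 [(255, [-129.0, 64.0, 12.0]), (265, [-130.0, 64.0, -0.0]), (275, [-129.0, 62.0, -13.0])]
```

```bash
python3 -m pendant '[[[0,5,0],0,0],[[0,10,0],0,0],[[0,15,0],0,0],[[0,20,0],0,0],[[0,20,0],0,0],[[0,20,0],0,0],[[0,20,0],0,0],[[0,20,0],0,0],[[0,20,0],0,0],[[0,20,0],0,0],[[0,20,0],0,0],[[0,20,0],0,0]]'
python3 - <<'E'
from h import *
tool();st,c=snap('wrist','w4.png');Q=cloud(st,c)
M=R.from_euler('xyz',st['orientation'],degrees=True).as_matrix()
print('j',st['joint_pos'].round(1));print(np.array(c['mount']).round(3))
L=(Q-st['eef_pos'])@M*1000
P=L.reshape(-1,3);P=P[(P[:,0]<40)&(np.abs(P[:,2])<60)&(np.abs(P[:,1])<80)]
for h in range(-150,40,8):
    q=P[abs(P[:,0]-h)<4]
    if len(q)>5: print(h,len(q),'y',q[:,1].min().round(),q[:,1].max().round(),'z',q[:,2].min().round(),q[:,2].max().round())
m=(abs(Q[...,2]-.01)<.008)&(abs((Q-np.r_[O,0])@CX+.09)<.05)&(abs((Q-np.r_[O,0])@CY)<.05);print('plate z',np.median(Q[m][:,2]))
st,c=snap('side');Q=cloud(st,c).reshape(-1,3);L=(Q-st['eef_pos'])@M*1000
print('side')
for h in range(-250,40,8):
    q=L[(abs(L[:,0]-h)<4)&(abs(L[:,1])<80)&(abs(L[:,2])<60)]
    if len(q)>5: print(h,len(q),'y',q[:,1].min().round(),q[:,1].max().round(),'z',q[:,2].min().round(),q[:,2].max().round())
E
```

```text
t: 4.28
eef_pos: [0.5149, -0.2182, 0.0755]
orientation: [-63.7, 90.0, 114.4]
ft_force: [-0.1, -0.1, -0.0]
finger_gap: 0.0001
cradle TCP [-212.3    0.5   75.5] F(cx,cy,z) [-0.1  0.1 -0. ] t 4.2833 gap 8.780585566182642e-05
j [-33.4  11.2 112.6   0.   56.1  58.5]
[[ 0.001 -0.286  0.958 -0.157]
 [ 1.    -0.    -0.001  0.002]
 [ 0.     0.958  0.286 -0.074]
 [ 0.     0.     0.     1.   ]]
-118 48 y -17.0 20.0 z -22.0 -21.0
-110 4960 y -58.0 61.0 z -22.0 -9.0
-102 12149 y -60.0 64.0 z -20.0 -0.0
-94 8474 y -59.0 62.0 z -19.0 9.0
-86 7343 y -52.0 56.0 z -19.0 9.0
-78 3636 y -46.0 49.0 z -19.0 8.0
-70 5055 y -40.0 43.0 z -15.0 9.0
-62 2381 y -33.0 36.0 z -15.0 11.0
-54 840 y -20.0 23.0 z -15.0 11.0
-46 425 y -12.0 15.0 z -12.0 2.0
-38 512 y -12.0 15.0 z -12.0 -7.0
-30 451 y -12.0 15.0 z -12.0 -7.0
-22 293 y -12.0 15.0 z -12.0 -7.0
-14 12 y -5.0 4.0 z -12.0 -11.0
plate z 0.010217319780368023
side
-250 441 y -25.0 66.0 z -59.0 60.0
-242 270 y -28.0 65.0 z -59.0 60.0
-234 148 y -23.0 62.0 z -47.0 54.0
-226 441 y -14.0 57.0 z -35.0 45.0
-218 179 y 1.0 45.0 z -34.0 28.0
-210 232 y -1.0 35.0 z -34.0 11.0
-202 241 y -8.0 36.0 z -35.0 21.0
-194 108 y 10.0 34.0 z -29.0 22.0
-186 512 y -13.0 36.0 z -37.0 36.0
-178 310 y 1.0 37.0 z -37.0 35.0
-170 263 y 3.0 38.0 z -37.0 35.0
-162 251 y 4.0 38.0 z -37.0 35.0
-154 243 y 4.0 38.0 z -37.0 35.0
-146 201 y 4.0 38.0 z -37.0 36.0
-138 69 y 32.0 38.0 z -14.0 11.0
-130 95 y 24.0 42.0 z -11.0 11.0
-122 143 y 10.0 42.0 z -19.0 20.0
-114 148 y 8.0 53.0 z -19.0 20.0
-106 217 y 10.0 62.0 z -19.0 19.0
-98 105 y 12.0 62.0 z -17.0 17.0
-90 29 y 8.0 55.0 z -17.0 17.0
-82 59 y -17.0 49.0 z -17.0 17.0
-74 37 y 13.0 41.0 z -16.0 17.0
-66 51 y 6.0 36.0 z -13.0 2.0
-58 14 y 7.0 27.0 z -13.0 -8.0
-34 10 y -2.0 13.0 z -11.0 -3.0
-26 32 y 2.0 14.0 z -11.0 6.0
-18 19 y 3.0 12.0 z -11.0 9.0
```

View pics/w4.png

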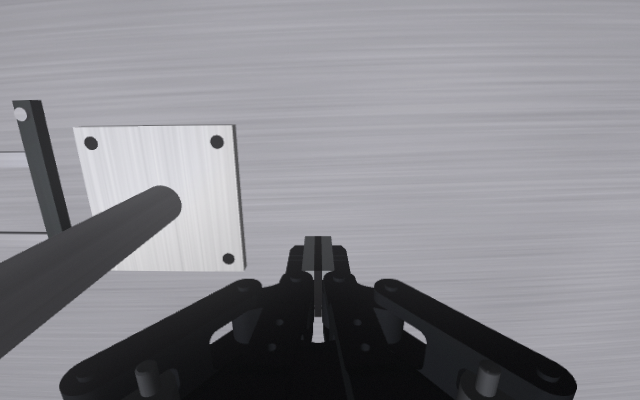

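Seen by the cameras, the closed fingertips end about 14 mm behind the TCP, where the text says 14 mm ahead. I'll turn the gripper so that the pad side faces the column, because the knuckles are slim that way. Then I'll settle the tip position with a gentle touch on the bare bench.

```bash
python3 -m pendant '[[[5,0,0],-0.12,0],[[10,0,0],-0.24,0],[[15,0,0],-0.36,0],[[20,0,0],-0.48,0],[[25,0,0],-0.6,0],[[30,0,0],-0.72,0],[[35,0,0],-0.84,0],[[40,0,0],-0.96,0],[[44,0,0],-1.08,0],[[48,0,0],-1.2,0],[[52,0,0],-1.32,0],[[54,0,0],-1.44,0],[[56,0,0],-1.57,0],[[58,0,0],-1.57,0],[[58,0,0],-1.57,0],[[58,0,0],-1.57,0]]'
python3 -c "
from h import *
print(tool().round(3), manip.state()['joint_pos'].round(1))"
python3 -m pendant '[[[1,0,0],0,0],[[2,0,0],0,0],[[3,0,0],0,0],[[4,0,0],0,0],[[4,0,0],0,0]]'
python3 -m pendant '[[[1,0,0],0,0],[[2,0,0],0,0],[[3,0,0],0,0],[[3,0,0],0,0]]'
```

```text
t: 5.72
eef_pos: [0.5149, -0.2183, 0.0175]
orientation: [-114.1, 90.0, 153.8]
ft_force: [0.6, 0.4, -0.0]
finger_gap: 0.0002
cradle TCP [-212.4    0.6   17.5] F(cx,cy,z) [ 0.4 -0.6 -0. ] t 5.7167 gap 0.00018925606934530064
[[-0.     0.999 -0.037]
 [ 0.    -0.037 -0.999]
 [-1.    -0.    -0.   ]] [-33.4  16.5 113.6  -0.   49.9 -31.3]
t: 6.13
eef_pos: [0.5148, -0.2182, 0.0133]
orientation: [-121.2, 90.0, 146.9]
ft_force: [0.3, 0.5, -0.4]
finger_gap: -0.0001
t: 6.47
eef_pos: [0.5148, -0.2182, 0.0103]
orientation: [-122.5, 90.0, 145.5]
ft_force: [-0.8, 0.3, -0.4]
finger_gap: -0.0002
```

At TCP height 10.3 mm there is still no contact, so the tips are not 14 mm ahead. I'll continue the touch test.

```bash
for i in 1 2 3; do python3 -m pendant '[[[1.5,0,0],0,0],[[3,0,0],0,0],[[4.5,0,0],0,0],[[6,0,0],0,0],[[6,0,0],0,0]]' | egrep 'pos|force'; done
```

```text
eef_pos: [0.5146, -0.2181, 0.0041]
ft_force: [-0.0, 0.2, -0.1]
eef_pos: [0.5147, -0.2182, -0.0019]
ft_force: [0.2, 0.1, -0.6]
eef_pos: [0.5147, -0.2182, -0.0079]
ft_force: [0.1, -0.3, -0.2]
```

```bash
python3 -m pendant '[[[1,0,0],0,0],[[2,0,0],0,0],[[3,0,0],0,0],[[3,0,0],0,0]]' | egrep 'pos|force'
```

```text
eef_pos: [0.5148, -0.2183, -0.0107]
ft_force: [-0.2, 0.4, -1.3]
```

```bash
python3 -m pendant '[[[1,0,0],0,0],[[2,0,0],0,0],[[2,0,0],0,0]]' | egrep 'pos|force'
```

```text
eef_pos: [0.5148, -0.2183, -0.0127]
ft_force: [0.0, -0.2, -0.1]
```

```bash
python3 -m pendant '[[[1,0,0],0,0],[[2,0,0],0,0],[[2,0,0],0,0]]' | egrep 'pos|force'
```

```text
eef_pos: [0.515, -0.2184, -0.0137]
ft_force: [-0.4, 1.6, 5.0]
```

The tip touches the bench at TCP z ≈ -13.5 mm, so the tips are 13.5 mm behind the TCP, which agrees with the cameras. Next I'll slide the column by pushing the plate's rear edge low down.

```bash
python3 -m pendant '[[[-4,0,0],0,0],[[-4,0,-8],0,0],[[-4,0,-16],0,0],[[-4,0,-24],0,0],[[-4,0,-30],0,0],[[-4,0,-36],0,0],[[-4,0,-40],0,0],[[-4,0,-44],0,0],[[-4,0,-46],0,0],[[-4,0,-48],0,0],[[-4,0,-50],0,0],[[-4,0,-52],0,0],[[-4,0,-54],0,0],[[-4,0,-56],0,0],[[-4,0,-58],0,0],[[-4,0,-60],0,0],[[-4,0,-62],0,0],[[-4,0,-64],0,0],[[-4,0,-66],0,0],[[-4,0,-68],0,0]]'
python3 -c "
from h import *
tool()"
```

```text
t: 10.22
eef_pos: [0.5173, -0.1502, -0.0104]
orientation: [39.8, 90.0, -52.2]
ft_force: [-0.1, -2.8, -0.3]
finger_gap: -0.0002
cradle TCP [-144.3    0.4  -10.4] F(cx,cy,z) [-2.8  0.  -0.3] t 10.2167 gap -0.00021140771095235446
```

Sliding with 2.8 N; about 13 mm to go.

```bash
python3 -m pendant '[[[0,0,-2],0,0],[[0,0,-4],0,0],[[0,0,-6],0,0],[[0,0,-8],0,0],[[0,0,-9],0,0],[[0,0,-10],0,0],[[0,0,-11],0,0],[[0,0,-11],0,0]]'|egrep 'pos|force'
```

```text
eef_pos: [0.5176, -0.1392, -0.0104]
ft_force: [0.1, -1.0, -0.1]
```

```bash
python3 -m pendant '[[[0,0,-0.5],0,0],[[0,0,-1],0,0],[[0,0,-1.5],0,0],[[0,0,-1.5],0,0]]'|egrep 'pos|force'
```

```text
eef_pos: [0.5177, -0.1379, -0.0104]
ft_force: [0.2, -3.1, 0.1]
```

```bash
python3 -m pendant '[[[0,0,-0.5],0,0],[[0,0,-1],0,0],[[0,0,-1],0,0]]'|egrep 'pos|force'
```

```text
eef_pos: [0.518, -0.1375, -0.0104]
ft_force: [-0.2, -4.4, -0.7]
```

```bash
python3 -m pendant '[[[0,0,-0.5],0,0],[[0,0,-1],0,0],[[0,0,-1.5],0,0],[[0,0,-1.5],0,0]]'|egrep 'pos|force';  python3 -c "
from h import *
tool()
st,c=snap('top','top5.png');cv2.imwrite('pics/z5.png',cv2.resize(c['color'][195:290,280:440],None,fx=5,fy=5,interpolation=cv2.INTER_CUBIC))"
```

```text
eef_pos: [0.518, -0.1374, -0.0103]
ft_force: [-0.8, -9.2, -2.1]
cradle TCP [-131.5    0.2  -10.3] F(cx,cy,z) [-9.2  0.5 -2.1] t 11.8 gap -0.00016454346527070712
```

View pics/z5.png

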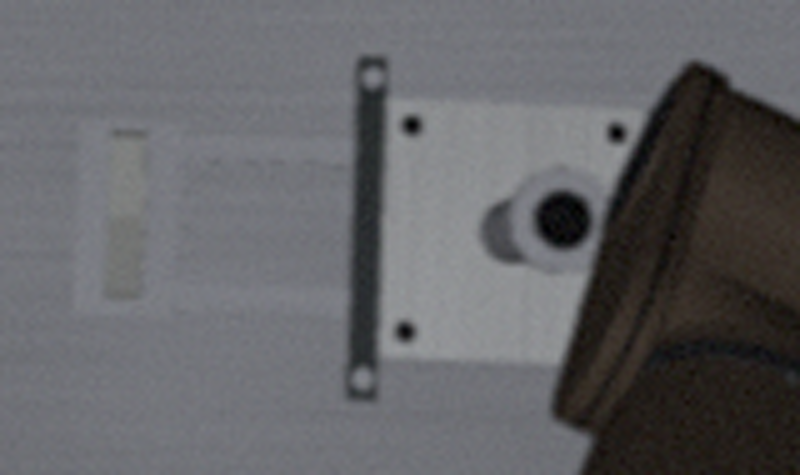

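The plate edge sits against the bar, whose bolts are at (372,77) and (362,378). The plate bolts at (411,125) and (405,331) are centred on it, the force rose to 9 N, and the TCP is where the geometry predicts. Now up the tube's back to begin tipping.

```bash
python3 -m pendant '[[[0,0,2],0,0],[[0,0,4],0,0],[[-8,0,4],0,0],[[-16,0,4],0,0],[[-24,0,4],0,0],[[-32,0,4],0,0],[[-40,0,4],0,0],[[-48,0,4],0,0],[[-56,0,4],0,0],[[-63,0,0],0,0],[[-68,0,-6],0,0],[[-69,0,-12],0,0],[[-69,0,-18],0,0],[[-69,0,-22],0,0],[[-69,0,-24],0,0],[[-69,0,-24],0,0]]'|egrep 'pos|force'
python3 -c "
from h import *
tool();snap('side','s6.png')"
```

```text
eef_pos: [0.5181, -0.1106, 0.0579]
ft_force: [0.1, 0.2, -0.5]
cradle TCP [-104.7    0.9   57.9] F(cx,cy,z) [ 0.2 -0.1 -0.5] t 13.1833 gap 0.00028893385957033386
```

```bash
python3 -m pendant '[[[0,0,-1.5],0,0],[[0,0,-3],0,0],[[0,0,-4.5],0,0],[[0,0,-6],0,0],[[0,0,-7.5],0,0],[[0,0,-9],0,0],[[0,0,-10.5],0,0],[[0,0,-12],0,0],[[0,0,-13.5],0,0],[[0,0,-15],0,0],[[0,0,-16.5],0,0],[[0,0,-18],0,0],[[0,0,-19.5],0,0],[[0,0,-21],0,0],[[0,0,-22.5],0,0],[[0,0,-24],0,0],[[0,0,-25.5],0,0],[[0,0,-27],0,0],[[0,0,-28],0,0],[[0,0,-28],0,0]]'|egrep 'pos|force'
cat >> h.py <<'E'
def tilt():
    Q=cloud(*snap('side')).reshape(-1,3);T=Q-np.r_[O,0];p=np.c_[T@CX,T@CY,Q[:,2]]*1000
    Q=cloud(*snap('top')).reshape(-1,3);T=Q-np.r_[O,0];q=np.c_[T@CX,T@CY,Q[:,2]]*1000
    return p,q
E
python3 -c "
from h import *
tool();p,q=tilt()
for n,a in(('side',p),('top',q)):
    m=(a[:,0]>-80)&(abs(a[:,1])<25)&(a[:,2]>130)&(a[:,2]<200)&(a[:,0]<160)
    a=a[m]; a=a[a[:,2]>a[:,2].max()-8] if len(a) else a
    print(n,len(a),a.mean(0).round(1) if len(a) else '',a.max(0) if len(a) else '')
snap('side','s7.png')"
```

```text
eef_pos: [0.5194, -0.084, 0.0587]
ft_force: [-1.7, -4.8, 1.5]
cradle TCP [-78.    0.5  58.7] F(cx,cy,z) [-4.9  1.6  1.5] t 14.9 gap -0.00014311472380142929
side 4 [-70.5  -0.7 131.3] [-66.9037675   24.22551    133.10939021]
top 76 [-24.6  -3.8 184.6] [-17.94044505  15.76232648 189.14637762]
```

View pics/s7.png

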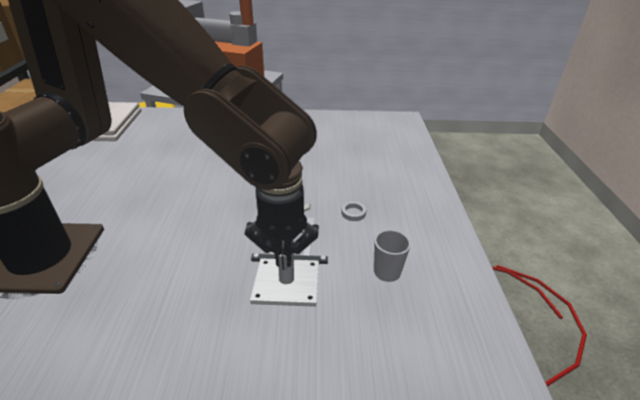

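The plate's rear edge has risen: in the side view the plate spans (252-320, 260-303) and the finger is at (285,255) on the tube. The column is tipping steadily with about 5 N. Continuing with a plate-plane tilt estimate.

```bash
python3 -m pendant '[[[-0.5,0,-1.2],0,0],[[-1,0,-2.4],0,0],[[-1.5,0,-3.6],0,0],[[-2,0,-4.8],0,0],[[-2.5,0,-6],0,0],[[-3,0,-7.2],0,0],[[-3.5,0,-8.4],0,0],[[-4,0,-9.6],0,0],[[-4.5,0,-10.5],0,0],[[-5.1,0,-11.4],0,0],[[-4.8,0,-12],0,0],[[-4.4,0,-12.6],0,0],[[-4.1,0,-13.2],0,0],[[-3.8,0,-13.8],0,0],[[-3.4,0,-14.4],0,0],[[-3,0,-15],0,0],[[-2.7,0,-15.6],0,0],[[-2.4,0,-16.2],0,0],[[-2,0,-16.8],0,0],[[-1.7,0,-17.5],0,0]]'|egrep 'pos|force'
cat >> h.py <<'E'
def plane():
    p,q=tilt()
    for n,a in(('side',p),('top',q)):
        a=a[(a[:,0]>-125)&(a[:,0]<-2)&(abs(a[:,1])<57)&(abs(a[:,1])>20)&(a[:,2]>4)&(a[:,2]<112)]
        if len(a)<40: print(n,'few',len(a));continue
        f=cv2.fitLine(a[:,[0,2]].astype(np.float32),cv2.DIST_HUBER,0,.01,.01).ravel()
        r=abs((a[:,0]-f[2])*f[1]-(a[:,2]-f[3])*f[0]);b=a[r<4]
        f=cv2.fitLine(b[:,[0,2]].astype(np.float32),cv2.DIST_HUBER,0,.01,.01).ravel()
        print(n,len(a),len(b),'theta',np.degrees(np.arctan2(-f[1]*np.sign(f[0]),abs(f[0]))).round(1),'x at z=0..',(f[2]-f[3]*f[0]/f[1]).round(1),'ext',b.min(0).round(),b.max(0).round())
E
python3 -c "
from h import *
tool();plane()"
```

```text
eef_pos: [0.5226, -0.0727, 0.0661]
ft_force: [-11.4, -21.4, 23.8]
cradle TCP [-66.7  -2.3  66.1] F(cx,cy,z) [-21.8  10.7  23.8] t 16.7167 gap -7.679761973973032e-05
side 1472 1368 theta 16.1 x at z=0.. 32.9 ext [-117.  -57.    9.] [-2. 57. 45.]
top 369 340 theta 17.0 x at z=0.. 28.4 ext [-114.  -57.    7.] [-3. 55. 45.]
```

The plate plane gives a tilt of about 16.5°, but the force is too high (22 N back, 24 N up). The ring's top edge (z ≈ 196) is probably meeting the underside of the gripper body (z ≈ 200). I'll ease up while the finger still holds the tube.

```bash
python3 -m pendant '[[[-1.5,0,0],0,0],[[-3,0,0],0,0],[[-4.5,0,0.5],0,0],[[-6,0,1],0,0],[[-7.5,0,1.5],0,0],[[-9,0,2],0,0],[[-9,0,2],0,0]]'|egrep 'pos|force'
python3 -c "
from h import *
tool();plane();snap('wrist','w8.png')"
```

```text
eef_pos: [0.5211, -0.0684, 0.07]
ft_force: [1.9, -5.1, 1.5]
cradle TCP [-62.4  -0.7  70. ] F(cx,cy,z) [-5.  -2.1  1.5] t 17.4 gap 0.0004375662628674387
side 1338 1223 theta 19.7 x at z=0.. 26.3 ext [-115.  -57.    8.] [-2. 57. 51.]
top 362 344 theta 20.3 x at z=0.. 22.9 ext [-113.  -57.    6.] [-3. 55. 53.]
```

View pics/w8.png

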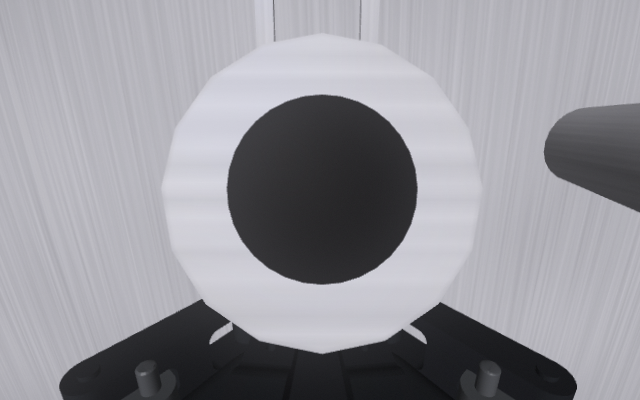

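The load is back to 5 N at 20° tilt. The wrist view shows the mouth ring centred at (322,190), under the camera and body. I'll keep the tool higher until the ring has passed forward, then lower into the crook.

```bash
python3 -m pendant '[[[-1,0,-0.7],0,0],[[-2,0,-1.3],0,0],[[-3,0,-2],0,0],[[-4,0,-2.8],0,0],[[-5,0,-3.5],0,0],[[-6,0,-4.2],0,0],[[-7,0,-5],0,0],[[-7.6,0,-5.8],0,0],[[-8,0,-6.6],0,0],[[-8,0,-7.4],0,0],[[-8,0,-8.2],0,0],[[-7.8,0,-9],0,0],[[-7.6,0,-9.8],0,0],[[-7.5,0,-10.6],0,0],[[-7.4,0,-11.4],0,0],[[-7.3,0,-12.2],0,0],[[-7.2,0,-13],0,0],[[-7.1,0,-13.8],0,0],[[-7.1,0,-13.8],0,0]]'|egrep 'pos|force'
python3 -c "
from h import *
tool();plane()"
```

```text
eef_pos: [0.5211, -0.0554, 0.0783]
ft_force: [-5.1, -5.8, 8.9]
cradle TCP [-49.4  -0.2  78.3] F(cx,cy,z) [-5.9  5.   8.9] t 19.1333 gap 0.00036253803492659225
side 1033 921 theta 27.7 x at z=0.. 17.3 ext [-110.  -57.   10.] [-2. 57. 66.]
top 247 232 theta 28.7 x at z=0.. 14.3 ext [-107.  -57.    7.] [-3. 55. 67.]
```

```bash
python3 -c "
from h import *
s=manip.state();f=s['ft_force'];t=s['ft_torque'];B=np.array([CX,CY,[0,0,1]]);print((B@f).round(2),(B@t).round(3))"
python3 -m pendant '[[[-1,0,-0.5],0,0],[[-2,0,-1],0,0],[[-3,0,-1.6],0,0],[[-4,0,-2.2],0,0],[[-5,0,-2.8],0,0],[[-6,0,-3.4],0,0],[[-6,0,-3.4],0,0]]'|egrep 'pos|force'
python3 -c "
from h import *
tool();s=manip.state();f=s['ft_force'];t=s['ft_torque'];B=np.array([CX,CY,[0,0,1]]);print((B@f).round(2),(B@t).round(3))
plane()
st,c=snap('wrist');z=c['range_z'];Q=cloud(st,c);M=R.from_euler('xyz',st['orientation'],degrees=True).as_matrix();L=(Q-st['eef_pos'])@M*1000
near=(z>0)&(z<.15);print('near',near.sum(),z[z>0].min())
r=L[near];print(r.min(0),r.max(0))
for v in range(20,400,40): print(v,[L[v,u].round().tolist() for u in (200,320,440)])
"
```

```text
[-6.35  5.08  7.45] [0.817 0.865 0.066]
eef_pos: [0.5207, -0.0504, 0.0822]
ft_force: [-0.4, -2.2, -0.4]
cradle TCP [-44.4   0.3  82.2] F(cx,cy,z) [-2.2  0.3 -0.4] t 19.8167 gap 0.00015096422055343718
[-2.19  0.31 -0.37] [ 0.064  0.272 -0.035]
side 925 810 theta 30.4 x at z=0.. 15.3 ext [-106.  -57.    9.] [-2. 57. 70.]
top 216 199 theta 31.4 x at z=0.. 13.7 ext [-104.  -56.    7.] [-3. 57. 72.]
near 58748 0.05000031
[-114.69037543  -61.32546638  -90.94467743] [-16.72882705  62.83261014  13.85352229]
20 [[83.0, -84.0, -133.0], [-99.0, 1.0, -86.0], [81.0, 89.0, -133.0]]
60 [[83.0, -87.0, -106.0], [nan, nan, nan], [-102.0, 21.0, -80.0]]
100 [[81.0, -89.0, -77.0], [nan, nan, nan], [nan, nan, nan]]
140 [[83.0, -93.0, -47.0], [nan, nan, nan], [81.0, 98.0, -47.0]]
180 [[82.0, -96.0, -14.0], [nan, nan, nan], [82.0, 102.0, -14.0]]
220 [[82.0, -100.0, 21.0], [-57.0, 1.0, -33.0], [82.0, 106.0, 21.0]]
260 [[82.0, -105.0, 59.0], [-43.0, 2.0, -10.0], [82.0, 111.0, 59.0]]
300 [[-70.0, -39.0, -9.0], [-51.0, 2.0, 5.0], [81.0, 116.0, 101.0]]
340 [[-85.0, -34.0, -6.0], [82.0, 3.0, 148.0], [-87.0, 36.0, -8.0]]
380 [[-87.0, -36.0, 8.0], [-102.0, 1.0, -9.0], [-88.0, 38.0, 7.0]]
```

Only the tube bears on the finger now (2.2 N, as the statics predict) at 31°. I'll keep this height up to about 45°.

```bash
python3 -m pendant '[[[0,0,-1],0,0],[[0,0,-2],0,0],[[0,0,-3],0,0],[[0,0,-4],0,0],[[0,0,-5],0,0],[[0,0,-6],0,0],[[0,0,-7],0,0],[[0,0,-8],0,0],[[0,0,-9],0,0],[[0,0,-10],0,0],[[0,0,-11],0,0],[[0,0,-12],0,0],[[0,0,-13],0,0],[[0,0,-14],0,0],[[0,0,-14],0,0],[[0,0,-14],0,0]]'|egrep 'pos|force'
python3 -c "
from h import *
tool();plane()"
```

```text
eef_pos: [0.5222, -0.0371, 0.0844]
ft_force: [-2.8, -3.6, 9.0]
cradle TCP [-31.1  -0.8  84.4] F(cx,cy,z) [-3.6  2.7  9. ] t 21.3 gap 0.0003412606181152887
side 558 467 theta 38.6 x at z=0.. 10.4 ext [-98. -57.  10.] [-3. 57. 85.]
top 185 173 theta 40.0 x at z=0.. 7.3 ext [-94.  27.  14.] [-10.  57.  84.]
```

The ring top still grazes the camera housing, about 105 mm above and 77 mm ahead of the TCP. I'll move up along the tube.

```bash
python3 -m pendant '[[[-1.5,0,0],0,0],[[-3,0,-0.6],0,0],[[-4.5,0,-1.4],0,0],[[-6,0,-2.4],0,0],[[-7.5,0,-3.4],0,0],[[-9,0,-4.4],0,0],[[-9,0,-4.4],0,0]]'|egrep 'pos|force'
python3 -c "
from h import *
tool();plane()"
```

```text
eef_pos: [0.5212, -0.032, 0.0914]
ft_force: [-0.8, -1.2, -0.1]
cradle TCP [-26.    0.5  91.4] F(cx,cy,z) [-1.2  0.8 -0.1] t 21.9833 gap -0.00010331811274200204
side 556 458 theta 38.7 x at z=0.. 10.3 ext [-98. -57.  10.] [-3. 57. 85.]
top 214 201 theta 40.1 x at z=0.. 7.5 ext [-94. -56.   8.] [-4. 57. 86.]
```

```bash
python3 -m pendant '[[[0,0,-0.8],0,0],[[0,0,-1.6],0,0],[[0,0,-2.4],0,0],[[0,0,-3.2],0,0],[[0,0,-4],0,0],[[0,0,-4.8],0,0],[[0,0,-5.6],0,0],[[0,0,-6.4],0,0],[[0,0,-7.2],0,0],[[0,0,-8],0,0],[[0,0,-8.8],0,0],[[0,0,-9.6],0,0],[[0,0,-10.4],0,0],[[0,0,-11.2],0,0],[[0,0,-12],0,0],[[0,0,-12],0,0]]'|egrep 'pos|force'
python3 -c "
from h import *
tool();plane()"
```

```text
eef_pos: [0.5218, -0.0202, 0.0915]
ft_force: [-1.0, 0.2, 4.7]
cradle TCP [-14.2   0.2  91.5] F(cx,cy,z) [0.2 1.  4.7] t 23.4167 gap 8.603846690269929e-05
side 263 207 theta 43.0 x at z=0.. 9.6 ext [-91. -56.  11.] [-2. 57. 93.]
top 175 170 theta 46.8 x at z=0.. 5.8 ext [-84. -55.   6.] [-3. 57. 97.]
```

The force pattern (normal N = 3-28 N with friction about 0.55 N) matches adverse friction of the finger sliding down the tube, not a collision. So I should move along arcs without sliding, and shift lower in short unloaded hops near balance, where the column barely moves.

```bash
python3 -m pendant '[[[0,0,-0.7],0,0],[[0,0,-1.4],0,0],[[0,0,-2.1],0,0],[[0,0,-2.8],0,0],[[0,0,-3.5],0,0],[[0,0,-3.5],0,0]]'|egrep 'pos|force'
python3 -m pendant '[[[6,0,7],0,0],[[6,0,7],0,0],[[6,0,7],0,0]]'|egrep 'pos|force'
python3 -c "
from h import *
tool();plane()"
```

```text
eef_pos: [0.5218, -0.0167, 0.0913]
ft_force: [-0.0, 0.1, 3.7]
eef_pos: [0.5217, -0.0242, 0.0849]
ft_force: [1.3, -1.0, 1.3]
cradle TCP [-18.2   0.2  84.9] F(cx,cy,z) [-0.9 -1.3  1.3] t 24.2667 gap -0.00010441226728974218
side 285 226 theta 51.1 x at z=0.. -10.0 ext [-88. -56.   5.] [-12.  57.  96.]
top 193 184 theta 48.8 x at z=0.. 4.6 ext [-82. -57.   6.] [-3. 57. 98.]
```

```bash
python3 -m pendant '[[[6.5,0,8],0,0],[[6.5,0,8],0,0],[[6.5,0,8],0,0]]'|egrep 'pos|force'
python3 -c "
from h import *
tool();plane()"
```

```text
eef_pos: [0.5218, -0.0326, 0.0789]
ft_force: [1.3, -1.1, 4.0]
cradle TCP [-26.6  -0.1  78.9] F(cx,cy,z) [-1.1 -1.4  4. ] t 24.6167 gap -0.00022705727604632538
side 237 235 theta -43.8 x at z=0.. -179.6 ext [-91. -56.  85.] [-81.  57.  95.]
top 182 172 theta 47.4 x at z=0.. 5.1 ext [-85. -57.   9.] [-4. 57. 98.]
```

```bash
python3 -m pendant '[[[-0.1,0,-0.8],0,0],[[-0.2,0,-1.6],0,0],[[-0.3,0,-2.4],0,0],[[-0.4,0,-3.2],0,0],[[-0.5,0,-4],0,0],[[-0.5,0,-4.8],0,0],[[-0.5,0,-4.8],0,0]]'|egrep 'pos|force'
python3 -m pendant '[[[6.5,0,5.5],0,0],[[6.5,0,5.5],0,0],[[6.5,0,5.5],0,0]]'|egrep 'pos|force'
python3 -c "
from h import *
tool();plane()"
```

```text
eef_pos: [0.5213, -0.0268, 0.0793]
ft_force: [1.8, -0.8, 2.8]
eef_pos: [0.5223, -0.0332, 0.074]
ft_force: [0.6, -1.4, 8.4]
cradle TCP [-27.2  -0.7  74. ] F(cx,cy,z) [-1.4 -0.6  8.4] t 25.55 gap -0.00035076339170349064
side 369 320 theta 52.2 x at z=0.. -9.6 ext [-86. -57.   4.] [-11.  57.  99.]
top 160 150 theta 51.5 x at z=0.. 2.7 ext [-79. -57.   9.] [-6. 57. 99.]
```

```bash
python3 -m pendant '[[[7,0,11.5],0,0],[[7,0,11.5],0,0],[[7,0,11.5],0,0]]'|egrep 'pos|force'
python3 -c "
from h import *
tool();plane()"
```

```text
eef_pos: [0.5212, -0.0453, 0.0661]
ft_force: [0.9, -2.7, 5.3]
cradle TCP [-39.3  -0.   66.1] F(cx,cy,z) [-2.6 -1.   5.3] t 25.9 gap 0.0002080457162287482
side 252 201 theta 50.9 x at z=0.. -10.7 ext [-89. -56.   5.] [-12.  56.  95.]
top 112 102 theta 48.2 x at z=0.. 4.3 ext [-84. -57.   7.] [-3. 53. 95.]
```

```bash
python3 -m pendant '[[[-0.3,0,-0.8],0,0],[[-0.6,0,-1.6],0,0],[[-0.9,0,-2.4],0,0],[[-1.2,0,-3.2],0,0],[[-1.5,0,-4],0,0],[[-1.6,0,-4.5],0,0],[[-1.6,0,-4.5],0,0]]'|egrep 'pos|force'
python3 -m pendant '[[[2.5,0,1.5],0,0],[[2.5,0,1.5],0,0],[[2.5,0,1.5],0,0]]'|egrep 'pos|force'
python3 -c "
from h import *
tool();plane()"
```

```text
eef_pos: [0.5212, -0.0396, 0.0675]
ft_force: [2.2, -2.6, 4.7]
eef_pos: [0.5217, -0.0419, 0.0667]
ft_force: [-0.8, -3.4, 11.2]
cradle TCP [-35.9  -0.4  66.7] F(cx,cy,z) [-3.4  0.7 11.2] t 26.8333 gap -0.00023476342346840135
side 360 306 theta 51.9 x at z=0.. -9.6 ext [-86. -57.   5.] [-12.  57.  98.]
top 107 100 theta 50.5 x at z=0.. 3.8 ext [-81. -57.   7.] [-3. 53. 99.]
```

```bash
python3 -m pendant '[[[2.5,0,6.5],0,0],[[2.5,0,6.5],0,0],[[2.5,0,6.5],0,0]]'|egrep 'pos|force'
python3 -c "
from h import *
tool();plane()
snap('side','s9.png')"
```

```text
eef_pos: [0.5216, -0.049, 0.0643]
ft_force: [-0.9, -4.3, 11.6]
cradle TCP [-43.   -0.5  64.3] F(cx,cy,z) [-4.3  0.7 11.6] t 27.1833 gap 0.0004121844919904556
side 298 236 theta 42.4 x at z=0.. 9.4 ext [-93. -57.  11.] [-2. 56. 92.]
top 126 114 theta 46.6 x at z=0.. 3.7 ext [-84. -57.   5.] [-3. 51. 95.]
```

View pics/s9.png

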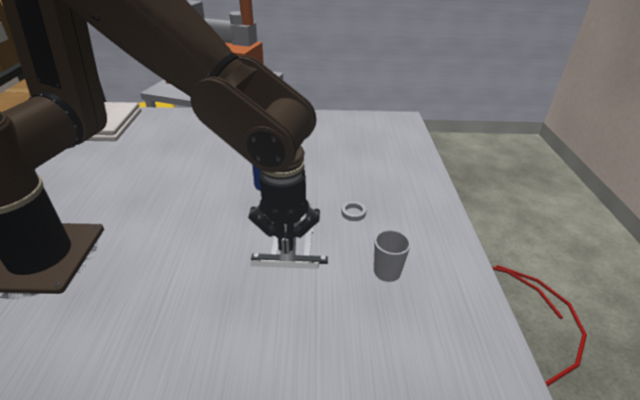

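The side view shows the plate now nearly edge-on, (250-327, 255-267), with the column centred behind it. At about 46.5° the finger is about 7 mm short of the crook, so one more hop nearer to balance.

```bash
python3 -m pendant '[[[-0.2,0,-0.8],0,0],[[-0.4,0,-1.6],0,0],[[-0.6,0,-2.4],0,0],[[-0.9,0,-3.2],0,0],[[-1.2,0,-4],0,0],[[-1.5,0,-4.8],0,0],[[-1.7,0,-5.6],0,0],[[-1.9,0,-6.4],0,0],[[-2.1,0,-7.2],0,0],[[-2.2,0,-8],0,0],[[-2.2,0,-8],0,0]]'|egrep 'pos|force'
python3 -m pendant '[[[3.5,0,6],0,0],[[3.5,0,6],0,0],[[3.5,0,6],0,0]]'|egrep 'pos|force'
python3 -c "
from h import *
tool();plane()"
```

```text
eef_pos: [0.5219, -0.0403, 0.0666]
ft_force: [-1.3, -3.1, 12.6]
eef_pos: [0.522, -0.0477, 0.0643]
ft_force: [-4.1, -5.1, 17.8]
cradle TCP [-41.7  -0.9  64.3] F(cx,cy,z) [-5.2  3.9 17.8] t 28.5 gap 0.00014149755569876923
side 250 200 theta 43.4 x at z=0.. 8.8 ext [-91. -56.  16.] [-9. 56. 94.]
top 118 106 theta 47.2 x at z=0.. 5.0 ext [-86. -57.   5.] [-3. 51. 95.]
```

The finger sticks at s ≈ 34 mm because of friction. At balance that leaves about 3° of slack to the plate, which would cost only about 0.5 rad/s. I'll relieve the downward press and tip on from here.

```bash
python3 -m pendant '[[[-1.5,0,0],0,0],[[-3,0,0],0,0],[[-4.5,0,-0.5],0,0],[[-5.5,0,-1],0,0],[[-6,0,-1.6],0,0],[[-6.4,0,-2.4],0,0],[[-6.6,0,-3.1],0,0],[[-6.9,0,-3.8],0,0],[[-7.2,0,-4.5],0,0],[[-7.4,0,-5.2],0,0],[[-7.6,0,-5.8],0,0],[[-7.6,0,-6.4],0,0],[[-7.6,0,-6.4],0,0]]'|egrep 'pos|force'
python3 -c "
from h import *
tool();plane()"
```

```text
eef_pos: [0.5208, -0.039, 0.0686]
ft_force: [0.0, -0.5, -0.6]
cradle TCP [-33.    0.6  68.6] F(cx,cy,z) [-0.5 -0.  -0.6] t 29.6833 gap -1.8398783747912367e-05
side 420 353 theta 52.6 x at z=0.. -8.9 ext [-83. -57.   5.] [-11.  57.  99.]
top 113 97 theta 52.2 x at z=0.. 2.8 ext [-77. -56.  20.] [-14.  53. 100.]
```

Unloaded at 52.4°: one short hop down along the tube from here.

```bash
python3 -m pendant '[[[3.2,0,5.5],0,0],[[3.2,0,5.5],0,0]]'|egrep 'pos|force'
python3 -c "
from h import *
tool();plane()"
```

```text
eef_pos: [0.5209, -0.0454, 0.0653]
ft_force: [0.3, -2.0, -0.0]
cradle TCP [-39.4   0.3  65.3] F(cx,cy,z) [-2.  -0.3 -0. ] t 29.95 gap -0.00025841691070539583
side 321 262 theta 51.6 x at z=0.. -9.9 ext [-87. -57.   5.] [-12.  56.  97.]
top 107 96 theta 49.4 x at z=0.. 4.6 ext [-82. -57.   7.] [-3. 51. 97.]
```

```bash
python3 -m pendant '[[[-0.3,0,-0.8],0,0],[[-0.5,0,-1.6],0,0],[[-0.7,0,-2.4],0,0],[[-0.9,0,-3.2],0,0],[[-1.1,0,-4],0,0],[[-1.3,0,-4.7],0,0],[[-1.4,0,-5.3],0,0],[[-1.5,0,-5.9],0,0],[[-1.6,0,-6.5],0,0],[[-1.7,0,-7],0,0],[[-1.8,0,-7.5],0,0],[[-1.9,0,-8],0,0],[[-2,0,-8.5],0,0],[[-2.1,0,-9],0,0],[[-2.1,0,-9],0,0],[[-2.1,0,-9],0,0]]'|egrep 'pos|force'
python3 -c "
from h import *
tool();plane()"
```

```text
eef_pos: [0.5211, -0.0356, 0.0676]
ft_force: [-0.1, -0.3, 0.6]
cradle TCP [-29.6   0.4  67.6] F(cx,cy,z) [-0.3  0.1  0.6] t 31.3833 gap 0.000253888378511009
side 631 526 theta 56.3 x at z=0.. -8.3 ext [-76. -57.   4.] [-10.  57. 104.]
top 108 96 theta 57.3 x at z=0.. 1.8 ext [-70.  27.  11.] [ -8.  53. 107.]
```

```bash
python3 -m pendant '[[[1,0,1.3],0,0],[[1.5,0,2],0,0],[[1.4,0,1.4],0,0],[[1.3,0,0.8],0,0],[[1.2,0,0.2],0,0],[[1.1,0,-0.4],0,0],[[1,0,-1],0,0],[[0.9,0,-1.4],0,0],[[0.9,0,-1.8],0,0],[[0.9,0,-1.8],0,0],[[0.9,0,-1.8],0,0],[[0.9,0,-1.8],0,0]]'|egrep 'pos|force'
python3 -c "
from h import *
tool();plane()"
```

```text
eef_pos: [0.5216, -0.034, 0.0674]
ft_force: [-1.4, -0.7, 5.6]
cradle TCP [-28.    0.   67.4] F(cx,cy,z) [-0.7  1.4  5.6] t 32.4833 gap 4.587228832455556e-05
side 687 572 theta 57.5 x at z=0.. -8.2 ext [-74. -57.   4.] [-11.  57. 105.]
top 114 102 theta 58.4 x at z=0.. 1.6 ext [-68.  27.  13.] [ -6.  53. 110.]
```

```bash
python3 -m pendant '[[[-0.4,0,-0.5],0,0],[[-0.8,0,-1],0,0],[[-1.2,0,-1.5],0,0],[[-1.4,0,-2],0,0],[[-1.5,0,-2.5],0,0],[[-1.6,0,-3],0,0],[[-1.6,0,-3],0,0],[[-1.6,0,-3],0,0]]'|egrep 'pos|force'
python3 -c "
from h import *
tool();plane()"
```

```text
eef_pos: [0.5211, -0.0307, 0.068]
ft_force: [-0.1, 0.0, 0.9]
cradle TCP [-24.7   0.6  68. ] F(cx,cy,z) [0.  0.1 0.9] t 33.25 gap 0.00027769949231294384
side 800 671 theta 60.3 x at z=0.. -8.5 ext [-69. -57.   4.] [-10.  57. 107.]
top 117 104 theta 61.2 x at z=0.. 1.2 ext [-63. -57.   8.] [ -3.  53. 111.]
```

```bash
python3 -m pendant '[[[0,0,-0.5],0,0],[[0,0,-1],0,0],[[0,0,-1.5],0,0],[[0,0,-2],0,0],[[0,0,-2.5],0,0],[[0,0,-3],0,0],[[0,0,-3],0,0],[[0,0,-3],0,0]]'|egrep 'pos|force'
python3 -c "
from h import *
tool();plane()"
```

```text
eef_pos: [0.5212, -0.0277, 0.0683]
ft_force: [-0.4, 0.7, 1.3]
cradle TCP [-21.8   0.5  68.3] F(cx,cy,z) [0.7 0.5 1.3] t 34.0167 gap 0.00010572950672180212
side 950 943 theta 68.5 x at z=0.. -9.0 ext [-54. -56.   4.] [-10.  57. 112.]
top 64 57 theta 69.4 x at z=0.. -0.2 ext [-45.  30.   8.] [ -3.  50. 111.]
```

It went over gently and now bears on the finger through the plate at 69°. Now lowering it under control.

```bash
python3 -m pendant '[[[-0.7,0,-1.1],0,0],[[-1.4,0,-2.2],0,0],[[-2.1,0,-3.3],0,0],[[-2.8,0,-4.5],0,0],[[-3.4,0,-5.6],0,0],[[-4.1,0,-6.7],0,0],[[-4.8,0,-7.8],0,0],[[-5.4,0,-8.9],0,0],[[-6,0,-10],0,0],[[-6.6,0,-11.1],0,0],[[-7.3,0,-12.3],0,0],[[-8,0,-13.5],0,0],[[-8.6,0,-14.7],0,0],[[-8.6,0,-14.7],0,0]]'|egrep 'pos|force'
python3 -c "
from h import *
tool();plane()"
```

```text
eef_pos: [0.5219, -0.0129, 0.077]
ft_force: [-0.9, 1.4, -0.8]
cradle TCP [-6.9  0.4 77. ] F(cx,cy,z) [ 1.4  0.9 -0.8] t 35.2833 gap 0.00021818890093983252
side 1212 1212 theta 79.4 x at z=0.. -9.4 ext [-32. -57.   4.] [ -9.  57. 112.]
top few 10
```

```bash
python3 -m pendant '[[[-0.3,0,-1],0,0],[[-0.6,0,-2],0,0],[[-0.9,0,-3],0,0],[[-1.2,0,-4],0,0],[[-1.5,0,-5],0,0],[[-1.8,0,-6],0,0],[[-2.1,0,-7],0,0],[[-2.3,0,-8],0,0],[[-2.5,0,-9],0,0],[[-2.7,0,-10],0,0],[[-2.9,0,-11],0,0],[[-3.1,0,-12],0,0],[[-3.3,0,-13],0,0],[[-3.5,0,-14],0,0],[[-3.8,0,-15],0,0],[[-4,0,-16],0,0],[[-4,0,-17],0,0],[[-4,0,-17],0,0]]'|egrep 'pos|force'
python3 -c "
from h import *
tool();plane()"
```

```text
eef_pos: [0.5225, 0.004, 0.081]
ft_force: [-0.2, 3.0, -0.4]
cradle TCP [10.   0.3 81. ] F(cx,cy,z) [ 3.   0.3 -0.4] t 36.8833 gap 3.4625041429520535e-05
side 1476 1476 theta 89.9 x at z=0.. -9.6 ext [-13. -57.   4.] [ -7.  57. 112.]
top few 10
```

```bash
python3 -m pendant '[[[0,0,-0.5],0,0],[[0,0,-1],0,0],[[0,0,-1.5],0,0],[[0,0,-2],0,0],[[0,0,-2.5],0,0],[[0,0,-3],0,0],[[0,0,-4],0,0],[[0,0,-5],0,0],[[0,0,-5],0,0]]'|egrep 'pos|force'
python3 -c "
from h import *
tool();plane()"
```

```text
eef_pos: [0.5227, 0.009, 0.0809]
ft_force: [0.1, -0.2, -0.4]
cradle TCP [15.   0.3 80.9] F(cx,cy,z) [-0.2 -0.1 -0.4] t 37.7333 gap 0.0002245216246134293
side 1477 1477 theta 89.9 x at z=0.. -9.5 ext [-13. -57.   4.] [ -6.  57. 112.]
top few 8
```

Released: the force is zero and the column rests at 89.9°. I'll withdraw straight up and then back, and check.

```bash
python3 -m pendant '[[[-8,0,0],0,0],[[-20,0,0],0,0],[[-35,0,0],0,0],[[-50,0,0],0,0],[[-70,0,0],0,0],[[-90,0,0],0,0],[[-110,0,10],0,0],[[-120,0,30],0,0],[[-120,0,55],0,0],[[-120,0,80],0,0],[[-120,0,110],0,0],[[-120,0,140],0,0],[[-120,0,170],0,0],[[-120,0,200],0,0],[[-120,0,200],0,0],[[-120,0,200],0,0]]'|egrep 'pos|force'
python3 - <<'E'
from h import *
tool();plane();p,q=tilt()
for n,a in(('side',p),('top',q)):
    t=a[(a[:,0]>20)&(a[:,0]<105)&(abs(a[:,1])<20)&(a[:,2]>68)]; m=a[(a[:,0]>130)&(a[:,0]<200)&(abs(a[:,1])<30)&(a[:,2]>30)]
    for k,b in(('tube',t),('ring',m)):
        if len(b): print(n,k,len(b),'min',b.min(0).round(1),'max',b.max(0).round(1),'meany',b[:,1].mean().round(1))
st,c=snap('top');Q=cloud(st,c)
z=Q[...,2]
for nm,ctr,lo in(('beaker',(.7243,-.0272),.075),('ring',(.6675,.1566),.01),('spray',(.441,.2681),.02)):
    m=(np.hypot(Q[...,0]-ctr[0],Q[...,1]-ctr[1])<.06)&(z>lo); r=cv2.minAreaRect((Q[m][:,:2]*1000).astype(np.float32));print(nm,np.round(r[0],1),np.round(r[1],1))
cv2.imwrite('pics/zf.png',np.vstack([cv2.resize(c['color'][120:300,200:440],(640,480)) ]))
E
```

```text
eef_pos: [0.5159, -0.1925, 0.2022]
ft_force: [0.8, 1.2, 0.8]
cradle TCP [-186.6    0.4  202.2] F(cx,cy,z) [ 1.2 -0.8  0.8] t 39.1667 gap 0.0002597084346679034
side 913 913 theta 90.0 x at z=0.. -9.7 ext [-13. -57.   4.] [ -7.  57. 112.]
top few 31
side tube 57 min [65.6 -9.  68.1] max [104.8  10.8  76.8] meany 0.8
side ring 9 min [159.9 -22.3  63.6] max [170.1 -17.5  73.1] meany -19.5
top tube 428 min [ 21.2 -14.7  68.1] max [105.   12.5  79.3] meany -1.0
top ring 276 min [130.2 -21.1  52.4] max [169.2  19.2  84.7] meany -0.6
beaker [724.2 -27. ] [64.7 68.8]
ring [667.1 156.7] [58.  56.7]
spray [440.9 267.9] [54.6 53. ]
```

View pics/zf.png

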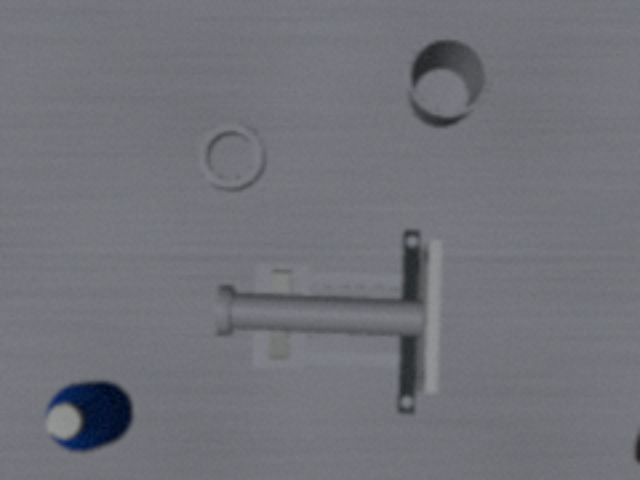

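The final view shows the tube lying across the V rest at (280,312), the ring at (226,310), and the plate upright against the bar at (432,315). The bystanders are unmoved, and everything is in tolerance.

```bash
python3 -c "
from h import *
print(manip.hand_in())"
```

```text
the job is handed in; nothing more can be done
None
```

The column now lies on its side in the V rest and the job is handed in; the hand-in reports no verdict. I slid it against the stop bar by pushing the rear edge of its plate. I then tipped it with the closed fingers on the tube, and past the balance point let it down with the finger holding back its plate.

**Last checks:**
- **Tilt:** 90.0°.
- **Toe:** about 9.7 mm short of the bar's face, inside the 30 mm allowed. I inferred its height on the bench from the fit and did not measure it separately.
- **Mouth:** about 170 mm beyond the bar's face and within 1 mm of the cradle's middle line. Its height comes from the level tube, with the axis at about 61–63 mm.
- **Bystanders:** all three are within 0.5 mm of where they started.
- **Robot:** clear of everything, at 39 s of the 64 s allowed.

**What disagreed or went less well:**
- **Fingertip position:** `manip.tips_ahead` says the tips are 14 mm ahead of the TCP. The cameras and a light touch on the bench both put them about 13.5 mm behind it, and I worked with that.
- **Friction on the tube:** as the finger slid down the tube, the wrist readings rose to 22 N back and 24 N up. I got round this with short unloaded hops, but the finger never quite reached the crook.
- **Turn at the balance point:** because of that slack, the column turned about 8° by itself just past balance before the finger caught it. I did not measure its speed; I estimate about 1 rad/s or less, against the 2 rad/s limit.
- **Tilt readings:** the two cameras differed by up to 4° around 45°. I used finger geometry to decide between them.

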